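# Slide the carrier board into its notches and close the catch

### The arm

A 6-joint arm with a two-finger parallel gripper is mounted at the origin on a cart in front of the work surface, level with it; the furniture and walls round the work are solid. World frame = base frame: x ahead of the robot, y to its left, z up, the work surface at z = 0. Lengths are in m, angles in rad, forces in N, time in s.
With the tool pointing down it reaches from about 0.3 to 0.85 m from the base axis. Payload 4.2 kg.
Tool frame: the origin (TCP) lies on the centre line of the jaws, within the pads' length; the fingertips stand 19 mm ahead of it and the grasp point (between the pads) is the TCP; x points along the fingers, y is the direction in which the jaws open and shut, and the axes are right-handed (so a half turn about x gives the same grasp; the last joint's range is limited). The gripper opens to 91 mm and grips with 3 to 60 N. Pads are 32 mm wide; open, the fingers measure 118 mm over their backs; the gripper's body (76 mm by 178 mm) begins 60 mm behind the grasp point.
Start: joints at [1.25, 0.32, 1.565, -0, 1.257, -0.02], TCP at [0.17, 0.549, 0.233] pointing down, gripper open.
Joint ranges: [-3.11, 3.11], [-0.84, 2.01], [0.21, 2.61], [-1.34, 4.49], [0.05, 2.63], [-2.56, 2.56]. Speed limits (rad/s): [2.57, 2.57, 3.14, 3.14, 3.14, 3.14].

### API

Orientations are given as a unit quaternion [w, x, y, z].
In Python, from workcell import ctrl gives the robot as it stands.
- The arm moves only by the shell command python3 -m crank 'ROWS'. ROWS is JSON, a list of rows, each an object with "jaw": the opening, from -1 (shut) to 1 (fully open), so that 0 is half open; "dp": the shift along the world's x, y, z in m, a list of three; "turn": the turn about the world's z in degrees. In form: [{"jaw": jaw, "dp": [x, y, z], "turn": turn}, ...]. A call has 1 to 8 rows; each row is the pose to reach, as a shift and turn from the pose measured when the call began; what a row does not reach only later rows make up. A row lasts 1/12 s, in which the tool goes at most 41.7 mm and 7.16 degrees, less where a joint would pass 70% of its speed; a pose out of reach is approached as far as the arm can. A call with a gripper value outside its range is refused whole. The fingers move at their own pace and stop on an object; the grip force is fixed at half the most. Time passes only in rows, so rows that repeat a pose let the fingers close. It gives the time, the measured TCP pose, the force and the opening at its end, in the units of the state.
- ctrl.get_obs(): the state, without advancing time (a new reading comes with each control period).
- ctrl.camera(name): name is "side" or "top"; returns (picture, depth): 384x512x3 uint8, red, green, blue; 384x512 float32, m along the optical axis (not along the pixel's ray), 0 where there is no reading.
- ctrl.camera_info(name): a dict with "fx", "fy", "cx", "cy" (pixels), "dist_coeffs" ([k1, k2, p1, p2, k3] as OpenCV has them; the pictures are not rectified), "position" and "rotation" of the camera in the world. Camera axes: x right, y up, looking along -z (the intrinsics and any distortion apply to the point x, -y, -z); pixel columns grow to the right and rows downward; lengths in m; the calibration is good to about 2 mm. A picture is of the moment at which its call begins. camera_info takes no time and is no camera call.
- ctrl.close_job(): hands the job in, once; it reports no verdict.
The state is a dict: "t": time; "joints": joint angles; "qd": joint speeds; "joint_torque": joint torques, N m; "tcp_pos": TCP position; "tcp_rot": TCP orientation; "ft_force": force on the tool from outside, world axes, zero at the start; "torque": the same for the moment, N m; "finger_gap": finger opening in m.
Only numpy, scipy, OpenCV 4.12 (cv2) and the standard library are available. Lean on these libraries where they do the work, as an engineer would, in place of code of your own. Each camera call takes 0.05 s, during which the arm holds its last target. There are 200 camera calls.

### The job

With the fingertips, push the white carrier board along the rails of its dock until it drops into the locating notches and lies flat on the rails. Then push the swivel catch round over the board as far as it goes, and move clear. Nothing is to be lifted or carried; keep the dish in its place on the board, and leave the other things on the bench alone.

Things in the scene. Friction and masses are not known exactly. Their poses are not given: they have to be found in the camera images.
- dock: Fixed dock with a grey base plate. Base 10 mm thick: x -110..75, y -170..160 mm in its own frame; origin on the bench, midway between the rails, z up. +y is the push direction (robot's left, within 20 degrees), +x away from the robot. Steel rails along y at x = +-40 mm, 16 mm wide, tops 22 mm above the bench. Grey side guides at x = +-(57 to 63) mm, tops at 30 mm, leave the board 2 mm of play each side.
- seat (a point): Fixed to the dock, at x 0, y +50, z 22 mm in its frame: where the board's origin lies when home. Each rail has two notches, 16 mm long, 7 mm deep, 75 mm before and after this point. The rails have no end stop beyond. When both board ribs reach the notches the board drops 6 mm, lies flat on the rails and goes no further: the force on the finger rises.
- board: Loose white plastic board 110 (x) x 200 (y) x 8 mm, 0.35 to 0.7 kg, axes parallel to the dock's. Origin: centre of the plate's underside. Two cross ribs below it (y = +-75 mm, 10 mm long, 6 mm high) ride on the rail tops, origin then 28 mm above the bench; 22 mm when dropped home. It starts 50 to 110 mm short of home. Sliding takes a few newtons. Push plate on its rear (-y, right-hand) edge.
- push_plate (a point): Centre of the rear face (facing the dock's -y) of the board's upright push plate, 64 mm wide, 8 mm thick, rising 32 mm above the board's top. The point lies 25 mm above the board's origin and 100 mm behind it; the plate spans 17 mm below to 15 mm above the point. Push it in the dock's +y.
- catch (a joint): Angle of the swivel catch about its upright pivot, rad, anticlockwise from above. 0 to 0.15 at the start (open: arm along the dock's -y, outside the near guide); 1.57 at its stop (closed: arm along the dock's +x, over the board's near edge). Needs about 1 N at the post; stays where left. It passes 2.5 mm over a board that is home but strikes the edge of one still riding on the rail tops.
- catch_pivot (a point): Pivot of the catch, fixed to the dock at x = -78, y = +40 mm in the dock's frame, 38.5 mm above the bench (top of the catch arm). The steel arm is 14 mm wide and 6 mm thick.
- catch_post (a point): Top of the black upright post on the catch arm, 50 mm from the pivot. The post is 14 mm across and stands from 38.5 to 62.5 mm above the bench. Push it sideways with a fingertip, round the pivot.
- dish: Loose clear petri dish, 71 mm across, 15 mm high, standing on the board's front half between four small pins (6 mm high), its centre 55 mm ahead (+y) of the board's origin. Origin at the centre of its underside. It rides along.
- glass_beaker: Bystander, to be left alone: small clear beaker, 57 mm wide, 70 mm tall, standing past the left end of the dock. Origin at the centre of its underside.
- forceps: Bystander, to be left alone: steel forceps, 135 mm long, lying on the bench along the far side of the dock. Origin at the centre of its underside.
- marker: Bystander, to be left alone: marker pen, 135 mm long, lying at the right near edge of the bench. Origin at the centre of its underside.
- tape: Bystander, to be left alone: roll of beige tape, 104 mm wide, 25 mm high, lying flat to the left. Origin at the centre of its underside.
- spatula: Bystander, to be left alone: brown-handled spatula, 205 mm long, lying at the left near edge of the bench. Origin at the centre of its underside.
- rack: Bystander, to be left alone: yellow wire rack with two blue-capped tubes, 52x86x122 mm, at the far left. Origin at the centre of its underside.
Not all that is in view belongs to the job. What is shaped like the dish but blue or purple is not meant.

How it is judged:
By the outcome, as a careful person would: the job done as asked, in the order asked, and still so for the second after the job is handed in, with the robot touching nothing.
It also fails if it takes over 42 s, if anything falls off the work surface, if the arm or the gripper's body presses on something with over 40 N, if the wrist force passes 120 N, or if a joint passes its speed limit or range.

## Working session

There is one attempt and no reset: what is moved stays moved. The work goes in short steps, Python scripts to look and compute and a shell command to move; the robot and the scene stay as the last step left them, time stands still between calls to the robot, and variables do not carry over. Pictures are saved under pics/ and viewed, about 8 in all and at most 12, crops included, and the job is handed in when it is done.

```bash
mkdir -p pics; ls; cat > h.py <<'E'
import numpy as np, cv2
from workcell import ctrl
def grab(name):
    im,d=ctrl.camera(name); return im,d
def world(name,uv,d=None,z=None):
    """pixels Nx2 -> world, using depth values d or a plane height z"""
    c=ctrl.camera_info(name); K=np.array([[c['fx'],0,c['cx']],[0,c['fy'],c['cy']],[0,0,1.]])
    n=cv2.undistortPoints(np.float64(uv).reshape(-1,1,2),K,np.array(c['dist_coeffs'],float)).reshape(-1,2)
    r=np.c_[n[:,0],-n[:,1],-np.ones(len(n))]; R=np.array(c['rotation'],float); p=np.array(c['position'],float)
    if R.shape!=(3,3):
        from scipy.spatial.transform import Rotation as Ro
        R=Ro.from_quat(np.r_[R[1:],R[0]]).as_matrix()
    r=r@R.T
    s=np.asarray(d).reshape(-1) if d is not None else (z-p[2])/r[:,2]
    return p+r*np.reshape(s,(-1,1))
def cloud(name,d):
    v,u=np.mgrid[:d.shape[0],:d.shape[1]]
    W=world(name,np.c_[u.ravel(),v.ravel()],d.ravel()).reshape(*d.shape,3); W[d==0]=np.nan; return W
E
python3 - <<'E'
from h import *
for n in('top','side'):
    im,d=grab(n); np.savez(f'{n}0.npz',im=im,d=d); cv2.imwrite(f'pics/{n}0.png',im[:,:,::-1]); print(ctrl.camera_info(n))
print(ctrl.get_obs())
E
```

```text
pics
{'fx': 469.8400216648994, 'fy': 469.8400216648994, 'cx': 267.63747891554465, 'cy': 192.38786777925694, 'dist_coeffs': array([0.029098, 0.      , 0.      , 0.      , 0.      ]), 'position': array([0.30997203, 0.03836965, 1.40830802]), 'rotation': array([-0.69624687, -0.05805893,  0.07118023,  0.71190086])}
{'fx': 404.09020409071377, 'fy': 404.09020409071377, 'cx': 254.67717594190856, 'cy': 188.18897144756215, 'dist_coeffs': array([-0.12850993,  0.        ,  0.        ,  0.        ,  0.        ]), 'position': array([ 0.40244821, -0.9397128 ,  0.78063629]), 'rotation': array([ 0.88571642,  0.45758738, -0.02558709, -0.07392904])}
{'t': 0.1, 'joints': array([ 1.24994592e+00,  3.20249631e-01,  1.56553729e+00,  5.98828644e-06,
        1.25739941e+00, -1.99841711e-02]), 'qd': array([-4.34412736e-05,  1.84856360e-03, -1.35936059e-03,  5.74380997e-04,
       -1.76476007e-04, -2.42423892e-04]), 'joint_torque': array([ 2.38442597e-03, -4.13339496e+01, -2.32509309e+01,  7.30157713e-02,
        4.21810860e-02, -6.35425135e-05]), 'tcp_pos': array([0.17025858, 0.54878287, 0.23219955]), 'tcp_rot': array([ 0.69902304,  0.10541719,  0.69921812, -0.10652709]), 'ft_force': array([-0.57698683,  0.13225595, -0.06672538]), 'torque': array([-0.00321879, -0.05177761, -0.02486657]), 'finger_gap': 0.090944249899546}
```

View pics/top0.png

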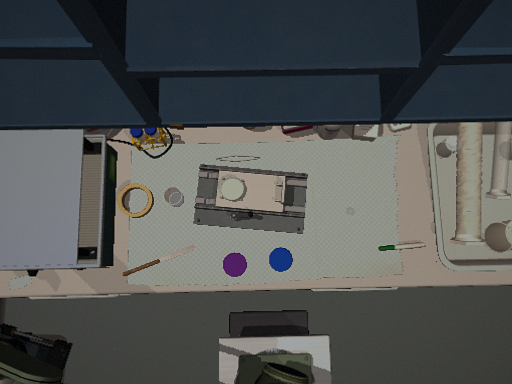

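View pics/side0.png

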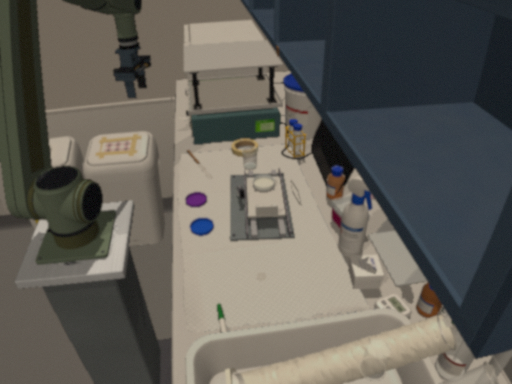

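Top view: the dock spans about (200,165)–(307,233), and the board is at cols 217–285. The dish is clear and sits on the board at (232,188); the purple (235,264) and blue (281,259) discs are lookalikes off the dock, so they are not meant. The catch is near (248,215).

```bash
python3 - <<'E'
from h import *
f=np.load('top0.npz'); im,d=f['im'],f['d']; W=cloud('top',d)
c=im[155:245,185:315]; cv2.imwrite('pics/crop.png',cv2.resize(c,None,fx=6,fy=6,interpolation=cv2.INTER_CUBIC)[:,:,::-1])
z=W[155:245,185:315,2]
np.set_printoptions(linewidth=250)
print((1000*z[::4,::4]).round().astype(int))
Zs=W[:,:,2]; m=(Zs>.15); print('shelf z,minx', np.nanmin(W[:128,200:300,2]), np.nanpercentile(W[100:126,200:300,2],[5,50,95]), np.nanmin(W[100:126,200:300,0]))
print(world('top',[[201,165],[307,172],[304,233],[194,225]],z=.01).round(3))
E
```

```text
[[                  -3                    3                    3                   -4                    1                    0                   -2                    3                   -5                    2                    3
                     5                    3                    9                    1                    6                   -3                    3                   -2                    1                    5                    2
                     0                   -3                   -7                    0                    2                    0                    1                    0                   -4                   -2                   -2]
 [                   4                    6                   -2                   -5                   -1                    4                    0                    0                    6                    6                    1
                     2                   -2                    6                    2                    0                    9                    3                   
[... 14546 characters left out ...]
        5                    5                    2                   -4                    5                    1                   -1                   -7                    0                    2                   -1
                     0                   -5                   -4                    4                    3                    3                    4                   -1                   -2                    3                   -1]]
shelf z,minx -0.010540270255157358 [0.43796793 0.44925532 0.4524617 ] 0.6378474381921193
[[ 0.658  0.21   0.01 ]
 [ 0.629 -0.113  0.01 ]
 [ 0.443 -0.096  0.01 ]
 [ 0.474  0.231  0.01 ]]<stdin>:6: RuntimeWarning: invalid value encountered in cast
```

View pics/crop.png

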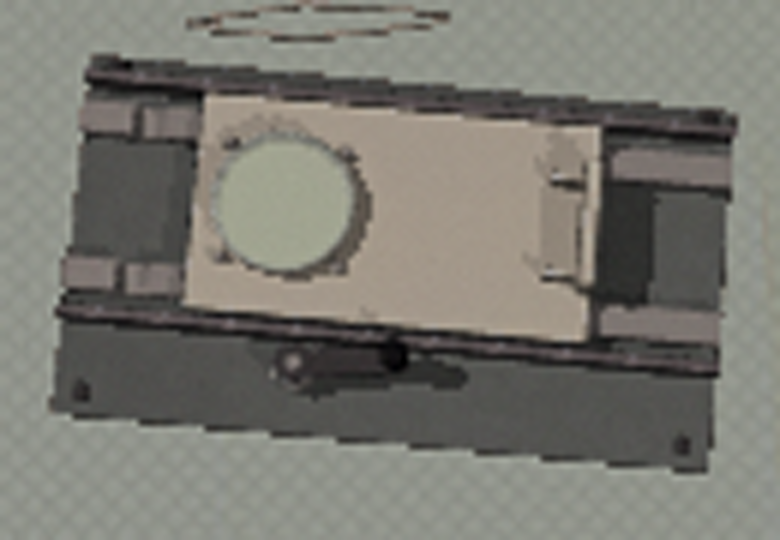

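```bash
python3 - <<'E'
from h import *
px=lambda L:(np.array(L)+.5)/6-.5+[185,155]
P=lambda L,z:world('top',px(L),z=z)[:,:2]
# dock-frame correspondences: (crop px, dock xy mm, z)
C=[((52,410),(-110,160),.010),((708,470),(-110,-170),.010),
   ((90,64),(60,160),.030),((735,122),(60,-170),.030),((60,310),(-60,160),.030),((718,368),(-60,-170),.030),
   ((290,366),(-78,40),.0385)]
A=np.array([c[1] for c in C])/1000; B=np.vstack([P([c[0]],c[2]) for c in C])
a0,b0=A.mean(0),B.mean(0); H=(A-a0).T@(B-b0); U,S,V=np.linalg.svd(H); R=V.T@np.diag([1,np.linalg.det(V.T@U.T)])@U.T; t=b0-R@a0
print('yaw',np.degrees(np.arctan2(R[1,0],R[0,0])),'t',t); print('res mm',((B-(A@R.T+t))*1000).round(1))
D=lambda L,z:(((P(L,z)-t)@R)*1000).round(1)
print('board corners(dock)',D([(205,95),(602,127),(588,340),(185,302)],.036))
print('dish',D([(285,202)],.051),'post',D([(394,355)],.0625),'plate top', D([(548,150),(540,280),(603,170),(590,300)],.068))
W=lambda x,y:(R@np.array([x,y])/1000+t).round(4)
print('seat',W(0,50),'pivot',W(-78,40),'ydir',R[:,1],'xdir',R[:,0])
np.savez('dock.npz',R=R,t=t)
E
```

```text
yaw -6.398541984789286 t [0.5717812  0.06326615]
res mm [[ 0.3 -1.4]
 [-0.   1.3]
 [ 2.8 -3.3]
 [ 3.3  2.1]
 [-2.4 -2.3]
 [-1.4  1.9]
 [-2.6  1.6]]
board corners(dock) [[  51.2   97.4]
 [  53.1 -101.1]
 [ -54.4 -103. ]
 [ -53.5   96. ]]
dish [[-2.  51.1]] post [[-74.   -9.6]] plate top [[  32.   -74.8]
 [ -32.1  -76.4]
 [  24.6 -102.2]
 [ -39.7 -101.2]]
seat [0.5774 0.113 ] pivot [0.4987 0.1117] ydir [0.11144364 0.99377076] xdir [ 0.99377076 -0.11144364]
```

```bash
python3 - <<'E'
from h import *
f=np.load('top0.npz'); im,d=f['im'],f['d']; W=cloud('top',d); k=np.load('dock.npz'); R,t=k['R'],k['t']
np.set_printoptions(linewidth=250)
print(np.arange(270,292)); 
for v in range(174,214,2): print(v,np.nan_to_num(1000*W[v,270:292,2]).round().astype(int))
m=(W[:,:,2]>.057)&(W[:,:,2]<.085); m[:160]=0; m[240:]=0; m[:,:190]=0; m[:,310:]=0
print(np.c_[np.argwhere(m)[:,::-1],((W[m][:,:2]-t)@R*1000).round(),(W[m][:,2]*1000).round()].astype(int))
cv2.imwrite('pics/crop2.png',cv2.resize(cv2.convertScaleAbs(im[165:215,255:305],alpha=1.3),None,fx=11,fy=11,interpolation=cv2.INTER_CUBIC)[:,:,::-1])
E
```

```text
[270 271 272 273 274 275 276 277 278 279 280 281 282 283 284 285 286 287 288 289 290 291]
174 [29 29 30 30 28 29 31 34 29 28 26 25 29 30 31 25 31 27 26 30 29 10]
176 [41 37 29 36 40 36 36 42 34 39 36 31 34 34 33 21 26 23 26 23 28 28]
178 [35 39 32 37 37 33 34 39 35 33 33 40 36 34 38  9 10 14  9 11 10  7]
180 [39 37 40 40 39 36 38 40 39 30 29 32 34 31 37 19 24 21 22 23 25 24]
182 [31 36 38 38 38 41 34 36 37 36 34 34 34 60 69 69 20 24 25 20 17 21]
184 [42 37 35 30 35 37 40 53 48 47 52 49 53 68 63 19 25 25 20 21 22 24]
186 [37 42 38 34 36 33 33 39 33 34 37 34 68 63 62  8  6 10  8  9 12 15]
188 [29 39 36 37 32 33 36 34 31 36 37 36 69 68 65 14 10  9 12  9  7 14]
190 [34 40 38 34 32 39 36 36 32 36 39 36 64 70 69 12 12 13 11 12 13  8]
192 [40 30 34 35 32 31 40 35 38 37 34 34 67 61 65 12 13 13 13 14  9  9]
194 [36 40 39 36 37 33 36 30 36 38 33 40 67 65 67 11 10  5 15 10  6 15]
196 [37 34 35 40 36 33 34 36 39 37 37 55 67 68  8 13 12  9 12 12  8  7]
198 [34 30 36 36 36 34 38 36 43 39 31 66 69 66 10  8  7  9  6  9 14  8]
200 [33 36 34 33 36 52 50 52 50 53 46 68 67 68  7  7  9 14 10  7  6 11]
20
[... 2194 characters left out ...]
 [ 283  200  -26 -100   68]
 [ 281  201  -29  -95   65]
 [ 282  201  -29  -98   66]
 [ 283  201  -29 -101   66]
 [ 281  202  -33  -95   69]
 [ 282  202  -34  -98   75]
 [ 283  202  -32 -101   69]
 [ 250  211  -66   -8   61]
 [ 251  211  -66  -11   62]
 [ 249  212  -70   -6   64]
 [ 250  212  -69   -8   66]
 [ 251  212  -69  -11   65]
 [ 252  212  -68  -14   61]
 [ 248  213  -73   -3   64]
 [ 249  213  -72   -6   62]
 [ 250  213  -72   -9   65]
 [ 251  213  -71  -11   59]
 [ 252  213  -71  -14   60]
 [ 249  214  -75   -6   60]
 [ 250  214  -75   -9   64]
 [ 251  214  -74  -12   60]
 [ 252  214  -74  -15   61]
 [ 249  215  -78   -6   60]
 [ 250  215  -78   -9   62]
 [ 251  215  -78  -12   64]]
```

View pics/crop2.png

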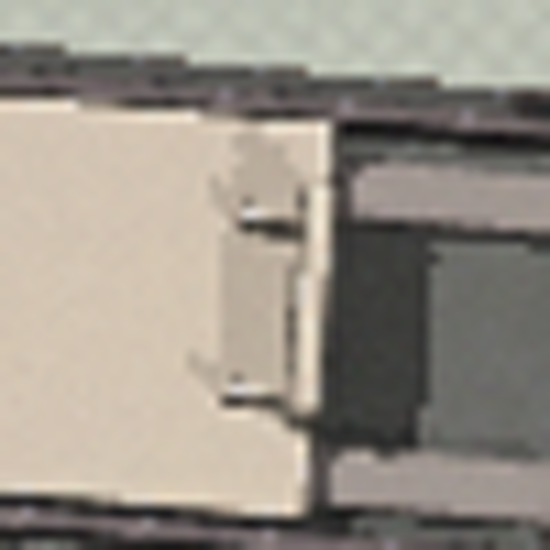

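The plate's top stripe is at px (281–285, 181–202), z about 68 mm, and spans dock x −33..30. Its rear face is at dock y about −102, so the board is about 52 mm short of home. These match the sizes given. Next I shut the jaw and travel to a point behind the plate.

```bash
python3 -m crank '[{"jaw":-1,"dp":[0.386,-0.613,-0.08],"turn":10.8},{"jaw":-1,"dp":[0.386,-0.613,-0.08],"turn":10.8},{"jaw":-1,"dp":[0.386,-0.613,-0.08],"turn":10.8},{"jaw":-1,"dp":[0.386,-0.613,-0.08],"turn":10.8},{"jaw":-1,"dp":[0.386,-0.613,-0.08],"turn":10.8},{"jaw":-1,"dp":[0.386,-0.613,-0.08],"turn":10.8},{"jaw":-1,"dp":[0.386,-0.613,-0.08],"turn":10.8},{"jaw":-1,"dp":[0.386,-0.613,-0.08],"turn":10.8}]'
```

```text
t: 0.77
tcp_pos: [0.3471, 0.2669, 0.1957]
tcp_rot: [0.706, 0.039, 0.706, -0.04]
ft_force: [0.6, -0.7, 0.9]
finger_gap: 0.0408
```

```bash
python3 -m crank '[{"jaw":-1,"dp":[0.209,-0.331,-0.046],"turn":0},{"jaw":-1,"dp":[0.209,-0.331,-0.046],"turn":0},{"jaw":-1,"dp":[0.209,-0.331,-0.046],"turn":0},{"jaw":-1,"dp":[0.209,-0.331,-0.046],"turn":0},{"jaw":-1,"dp":[0.209,-0.331,-0.046],"turn":0},{"jaw":-1,"dp":[0.209,-0.331,-0.046],"turn":0},{"jaw":-1,"dp":[0.209,-0.331,-0.046],"turn":0},{"jaw":-1,"dp":[0.209,-0.331,-0.046],"turn":0}]'
```

```text
t: 1.43
tcp_pos: [0.5234, -0.0135, 0.1565]
tcp_rot: [0.706, 0.039, 0.706, -0.04]
ft_force: [0.2, 1.4, 0.5]
finger_gap: 0.0005
```

```bash
python3 -m crank '[{"jaw":-1,"dp":[0.033,-0.05,0],"turn":0},{"jaw":-1,"dp":[0.033,-0.05,0],"turn":0},{"jaw":-1,"dp":[0.033,-0.05,-0.03],"turn":0},{"jaw":-1,"dp":[0.033,-0.05,-0.06],"turn":0},{"jaw":-1,"dp":[0.033,-0.05,-0.0955],"turn":0},{"jaw":-1,"dp":[0.033,-0.05,-0.0955],"turn":0},{"jaw":-1,"dp":[0.033,-0.05,-0.0955],"turn":0}]'; python3 - <<'E'
from h import *
im,d=grab('top'); cv2.imwrite('pics/top1.png',cv2.resize(im[145:245,180:320],None,fx=5.5,fy=5.5,interpolation=cv2.INTER_CUBIC)[:,:,::-1])
k=np.load('dock.npz'); print(((ctrl.get_obs()['tcp_pos'][:2]-k['t'])@k['R']*1000).round(1))
E
```

```text
t: 2.02
tcp_pos: [0.555, -0.0634, 0.0596]
tcp_rot: [0.704, 0.039, 0.708, -0.04]
ft_force: [0.1, 0.0, -0.2]
finger_gap: 0.0006
[  -0.8 -127.7]
```

View pics/top1.png

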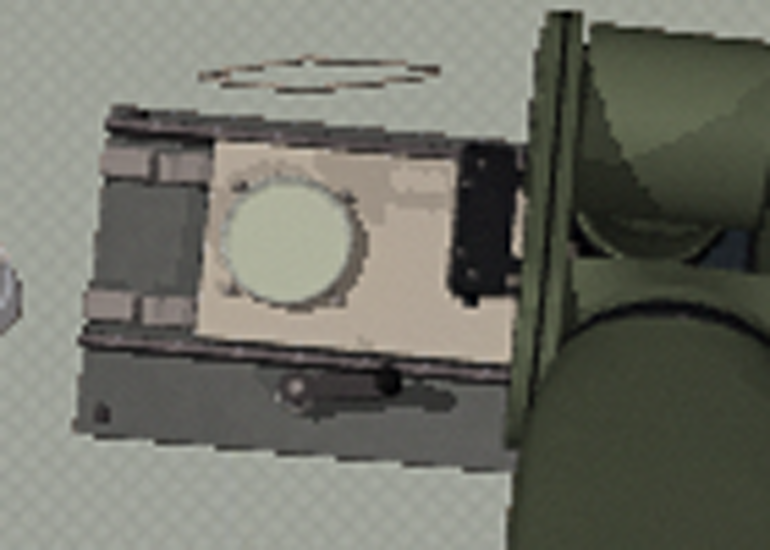

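The arm stands behind the plate with the dish and board undisturbed. Pushing along the dock's +y.

```bash
python3 -m crank '[{"jaw":-1,"dp":[0.0006,0.005,0],"turn":0},{"jaw":-1,"dp":[0.0011,0.01,0],"turn":0},{"jaw":-1,"dp":[0.0017,0.014,0],"turn":0},{"jaw":-1,"dp":[0.002,0.018,0],"turn":0},{"jaw":-1,"dp":[0.0025,0.022,0],"turn":0},{"jaw":-1,"dp":[0.0029,0.026,0],"turn":0},{"jaw":-1,"dp":[0.0034,0.03,0],"turn":0}]'; python3 -m crank '[{"jaw":-1,"dp":[0.0004,0.004,0],"turn":0},{"jaw":-1,"dp":[0.0009,0.008,0],"turn":0},{"jaw":-1,"dp":[0.0013,0.012,0],"turn":0},{"jaw":-1,"dp":[0.0018,0.016,0],"turn":0}]'
```

```text
t: 2.65
tcp_pos: [0.5614, -0.0348, 0.0636]
tcp_rot: [0.707, 0.037, 0.705, -0.041]
ft_force: [-0.8, -7.5, 5.0]
finger_gap: 0.0005
t: 2.98
tcp_pos: [0.5638, -0.0195, 0.0648]
tcp_rot: [0.708, 0.036, 0.704, -0.041]
ft_force: [-0.7, -6.9, 3.3]
finger_gap: 0.0002
```

```bash
python3 -m crank '[{"jaw":-1,"dp":[0.0002,0.003,-0.002],"turn":0},{"jaw":-1,"dp":[0.0004,0.006,-0.003],"turn":0},{"jaw":-1,"dp":[0.0006,0.009,-0.004],"turn":0},{"jaw":-1,"dp":[0.001,0.012,-0.004],"turn":0}]'; python3 -m crank '[{"jaw":-1,"dp":[0.0002,0.002,-0.001],"turn":0},{"jaw":-1,"dp":[0.0004,0.004,-0.002],"turn":0}]'
```

```text
t: 3.32
tcp_pos: [0.5664, -0.0115, 0.0646]
tcp_rot: [0.71, 0.032, 0.702, -0.042]
ft_force: [-4.8, -18.5, 19.7]
finger_gap: 0.0002
t: 3.48
tcp_pos: [0.567, -0.0101, 0.0651]
tcp_rot: [0.71, 0.029, 0.702, -0.043]
ft_force: [-7.6, -18.7, 21.2]
finger_gap: 0.0006
```

```bash
python3 - <<'E'
from h import *
im,d=grab('top'); im2,d2=grab('side'); np.savez('top2.npz',im=im,d=d)
a=cv2.resize(im[150:240,180:300],(780,585),interpolation=cv2.INTER_CUBIC); cv2.imwrite('pics/top2.png',a[:,:,::-1])
b=cv2.resize(cv2.convertScaleAbs(im2[150:250,210:320],alpha=1.2),(660,600),interpolation=cv2.INTER_CUBIC); cv2.imwrite('pics/side2.png',b[:,:,::-1])
o=ctrl.get_obs(); print(o['tcp_pos'],o['ft_force'],o['torque'],o['joints'])
E
```

```text
[ 0.56701228 -0.01012877  0.06521726] [ -5.04041781 -12.72399257  13.40123242] [-2.22863098  0.80387243  0.03053148] [-0.02622865  0.45848101  1.81656482 -0.02827125  0.85511583 -1.47694735]
```

View pics/top2.png

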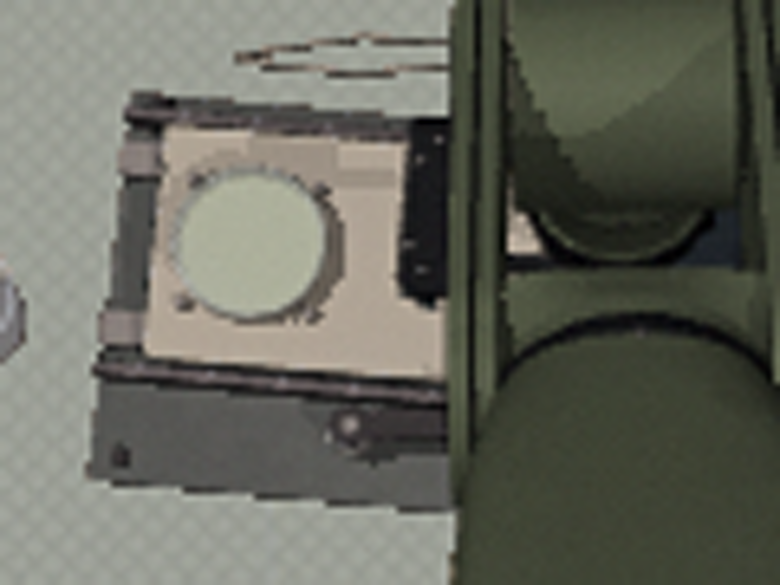

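View pics/side2.png

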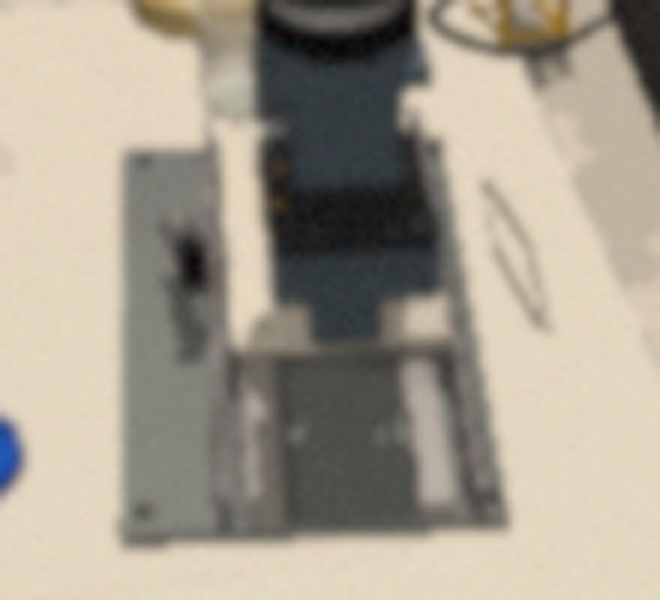

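```bash
python3 - <<'E'
from h import *
k=np.load('dock.npz'); R,t=k['R'],k['t']
px=(np.array([(162,128),(145,355),(108,235)])+.5)/6.5-.5+[180,150]
for z in(.036,.030): print(z,((world('top',px,z=z)[:,:2]-t)@R*1000).round(1))
f=np.load('top2.npz'); W=cloud('top',f['d']); 
D=np.c_[(W.reshape(-1,3)[:,:2]-t)@R*1000,W.reshape(-1,3)[:,2]*1000]
s=(abs(D[:,0])<52)&(D[:,1]<150)&(D[:,1]>20)&(np.hypot(D[:,0],D[:,1]-100)>42)&(D[:,2]>26)&(D[:,2]<44)
P=D[s]; A=np.c_[P[:,:2]-[0,100],np.ones(len(P))]; print(len(P),np.linalg.lstsq(A,P[:,2],rcond=None)[0])
d0=np.load('top0.npz'); W0=cloud('top',d0['d']).reshape(-1,3); D0=np.c_[(W0[:,:2]-t)@R*1000,W0[:,2]*1000]
for y0 in range(30,150,15):
    q=s&(D[:,1]>=y0)&(D[:,1]<y0+15); print(y0,q.sum(),D[q,2].mean().round(1))
g=(abs(D0[:,1]-30)<60)&(D0[:,0]<-90)&(D0[:,0]>-105); print('base z before',D0[g,2].mean()); b=(abs(D0[:,0])<50)&(D0[:,1]<90)&(D0[:,1]>-70)&(np.hypot(D0[:,0],D0[:,1]-52)>42);print('board before',np.median(D0[b,2]))
E
```

```text
0.036 [[ 50.8 140.1]
 [-54.9 135.9]
 [ -1.3 159. ]]
0.03 [[ 52.2 141. ]
 [-54.  136.7]
 [ -0.2 159.9]]
707 [-5.67171054e-03 -2.13659988e-03  3.53585676e+01]
30 173 35.4
45 169 35.7
60 89 35.1
75 47 35.4
90 35 35.2
105 39 36.3
120 66 35.6
135 27 34.1
base z before 9.546496091629175
board before 35.754049607316986
```

The board is still riding at z about 35.5 mm and is about 11 mm short of home. My downward corrections loaded it (Fz 20 N) and raised the friction. I'll back off to release it, then push again without pressing down.

```bash
python3 -m crank '[{"jaw":-1,"dp":[-0.002,-0.005,0.0],"turn":0},{"jaw":-1,"dp":[-0.003,-0.012,0.0],"turn":-0.5},{"jaw":-1,"dp":[-0.004,-0.015,-0.005],"turn":-0.5},{"jaw":-1,"dp":[-0.004,-0.015,-0.005],"turn":-0.5},{"jaw":-1,"dp":[-0.004,-0.015,-0.005],"turn":-0.5}]'; python3 - <<'E'
from h import *
from scipy.spatial.transform import Rotation as Ro
k=np.load('dock.npz'); o=ctrl.get_obs(); q=o['tcp_rot']; M=Ro.from_quat(np.r_[q[1:],q[0]]).as_matrix()
print(((o['tcp_pos'][:2]-k['t'])@k['R']*1000).round(1),o['tcp_pos'],o['ft_force'].round(1)); print(M.round(3),np.degrees(np.arctan2(M[1,1],M[0,1])))
f=np.load('top2.npz'); im,d=grab('top'); W=cloud('top',d).reshape(-1,3); D=np.c_[(W[:,:2]-k['t'])@k['R']*1000,W[:,2]*1000].reshape(384,512,3); np.save('D3.npy',D)
cv2.imwrite('pics/top3.png',cv2.resize(im[150:240,180:300],(780,585),interpolation=cv2.INTER_CUBIC)[:,:,::-1])
for r in range(172,206,4):
  print(r,[tuple(D[r,c,1:].round().astype(int)) for c in range(196,212)])
E
```

```text
t: 4.0
tcp_pos: [0.5625, -0.0248, 0.0595]
tcp_rot: [0.71, 0.032, 0.702, -0.046]
ft_force: [1.3, 0.1, 1.0]
finger_gap: 0.0004
[  0.6 -88.6] [ 0.56249182 -0.02484027  0.05948484] [1.3 0.1 1. ]
[[ 0.009  0.111  0.994]
 [-0.021  0.994 -0.111]
 [-1.    -0.02   0.012]] 83.63754570096052
172 [(np.int64(171), np.int64(-3)), (np.int64(167), np.int64(-1)), (np.int64(164), np.int64(2)), (np.int64(157), np.int64(25)), (np.int64(155), np.int64(18)), (np.int64(151), np.int64(25)), (np.int64(148), np.int64(23)), (np.int64(146), np.int64(20)), (np.int64(143), np.int64(22)), (np.int64(138), np.int64(34)), (np.int64(135), np.int64(37)), (np.int64(131), np.int64(39)), (np.int64(129), np.int64(38)), (np.int64(126), np.int64(36)), (np.int64(122), np.int64(41)), (np.int64(120), np.int64(38))]
176 [(np.int64(169), np.int64(1)), (np.int64(166), np.int64(-3)), (np.int64(159), np.int64(24)), (np.int64(156), np.int64(21)), (np.int64(154), np.int64(16)), (np.int64(150), np.int64(20)), (np.int64(147), np.int64(23)), (np.int64(145), np.int64(19)), (np.int64(142), np.int64(14)), (np.int64(136), np.int64(38)), (np.
[... 3089 characters left out ...]
122), np.int64(38)), (np.int64(120), np.int64(35)), (np.int64(117), np.int64(35)), (np.int64(113), np.int64(39)), (np.int64(111), np.int64(35))]
204 [(np.int64(157), np.int64(9)), (np.int64(155), np.int64(3)), (np.int64(152), np.int64(6)), (np.int64(149), np.int64(7)), (np.int64(146), np.int64(5)), (np.int64(142), np.int64(13)), (np.int64(136), np.int64(35)), (np.int64(132), np.int64(40)), (np.int64(130), np.int64(34)), (np.int64(127), np.int64(34)), (np.int64(123), np.int64(40)), (np.int64(121), np.int64(40)), (np.int64(118), np.int64(37)), (np.int64(115), np.int64(38)), (np.int64(112), np.int64(37)), (np.int64(110), np.int64(33))]<stdin>:8: RuntimeWarning: invalid value encountered in cast
```

```bash
python3 -m crank '[{"jaw":-1,"dp":[-0.006,0.005,0],"turn":0},{"jaw":-1,"dp":[-0.0048,0.011,0],"turn":0},{"jaw":-1,"dp":[-0.0044,0.0145,0],"turn":0},{"jaw":-1,"dp":[-0.0041,0.0175,0],"turn":0},{"jaw":-1,"dp":[-0.0038,0.0205,0],"turn":0},{"jaw":-1,"dp":[-0.0034,0.0235,0],"turn":0}]'; cat > st.py <<'E'
from h import *
from scipy.spatial.transform import Rotation as Ro
k=np.load('dock.npz'); o=ctrl.get_obs(); q=o['tcp_rot']; M=Ro.from_quat(np.r_[q[1:],q[0]]).as_matrix()
print('dock',((o['tcp_pos'][:2]-k['t'])@k['R']*1000).round(1),o['tcp_pos'].round(4),'F',o['ft_force'].round(1),'tilt',M[:2,0].round(3),'jaw',np.degrees(np.arctan2(M[1,1],M[0,1])).round(1))
E
python3 st.py
```

```text
t: 4.55
tcp_pos: [0.5585, -0.0016, 0.0594]
tcp_rot: [0.709, 0.031, 0.703, -0.047]
ft_force: [-2.6, -5.4, -0.4]
finger_gap: 0.0002
dock [ -6. -66.] [ 0.5585 -0.0016  0.0594] F [-2.6 -5.4 -0.4] tilt [ 0.008 -0.023] jaw 83.7
```

```bash
python3 -m crank '[{"jaw":-1,"dp":[0.0001,0.001,0],"turn":0},{"jaw":-1,"dp":[0.0002,0.0025,0],"turn":0},{"jaw":-1,"dp":[0.0004,0.004,0],"turn":0},{"jaw":-1,"dp":[0.0005,0.005,0],"turn":0}]'; python3 st.py
```

```text
t: 4.88
tcp_pos: [0.5591, 0.0031, 0.0594]
tcp_rot: [0.709, 0.03, 0.703, -0.047]
ft_force: [0.0, -4.6, -0.4]
finger_gap: 0.0003
dock [ -5.9 -61.2] [0.5591 0.0031 0.0594] F [ 0.  -4.6 -0.4] tilt [ 0.008 -0.024] jaw 83.7
```

```bash
python3 -m crank '[{"jaw":-1,"dp":[0.0001,0.001,0],"turn":0},{"jaw":-1,"dp":[0.0002,0.002,0],"turn":0},{"jaw":-1,"dp":[0.0003,0.003,0],"turn":0},{"jaw":-1,"dp":[0.0004,0.0035,0],"turn":0}]'; cat > bd.py <<'E'
from h import *
k=np.load('dock.npz'); im,d=grab('top'); W=cloud('top',d).reshape(-1,3); D=np.c_[(W[:,:2]-k['t'])@k['R']*1000,W[:,2]*1000]
x,y,z=D.T
b=(abs(x)<48)&(y<142)&(y>55)&(np.hypot(x,y-103)>45)&(z>20)&(z<45); print('board top z front',b.sum(),z[b].mean().round(2))
b=(x<-40)&(x>-50)&(y<60)&(y>20)&(z>20)&(z<45); print('near mid',b.sum(),z[b].mean().round(2))
for a,c in((-30,-10),(-10,10),(10,30)):
    e=(x>a)&(x<c)&(z>22)&(z<45)&(y>120)&(y<160); print('front edge y',a,np.sort(y[e])[-4:].round(1))
E
python3 st.py; python3 bd.py
```

```text
t: 5.22
tcp_pos: [0.5593, 0.0055, 0.0594]
tcp_rot: [0.709, 0.029, 0.703, -0.047]
ft_force: [-1.4, -10.5, 0.4]
finger_gap: 0.0002
dock [ -5.9 -58.8] [0.5593 0.0055 0.0594] F [ -1.4 -10.5   0.4] tilt [ 0.007 -0.026] jaw 83.8
board top z front 237 29.74
near mid 40 30.52
front edge y -30 [152.2 152.5 152.8 153. ]
front edge y -10 [152.1 152.1 152.2 153. ]
front edge y 10 [151.3 151.5 152.2 153.4]
```

The board is home: its top is at about 30 mm and the force rose to 10 N. Retreating, lifting and moving round to the catch.

```bash
python3 -m crank '[{"jaw":-1,"dp":[-0.001,-0.01,0],"turn":0},{"jaw":-1,"dp":[-0.002,-0.018,0],"turn":0},{"jaw":-1,"dp":[-0.002,-0.018,0.03],"turn":0},{"jaw":-1,"dp":[-0.002,-0.018,0.06],"turn":0},{"jaw":-1,"dp":[-0.02,-0.018,0.065],"turn":-7},{"jaw":-1,"dp":[-0.06,0.0,0.065],"turn":-14},{"jaw":-1,"dp":[-0.094,0.034,0.065],"turn":-21},{"jaw":-1,"dp":[-0.094,0.034,0.065],"turn":-28}]'; python3 -m crank '[{"jaw":-1,"dp":[0,0,0],"turn":-7},{"jaw":-1,"dp":[0,0,0],"turn":-14},{"jaw":-1,"dp":[0,0,0],"turn":-17},{"jaw":-1,"dp":[0,0,0],"turn":-17}]'; python3 st.py; python3 bd.py; python3 - <<'E'
from h import *
im,d=grab('top'); cv2.imwrite('pics/top4.png',cv2.resize(im[150:240,180:310],(780,540),interpolation=cv2.INTER_CUBIC)[:,:,::-1])
E
```

```text
t: 5.93
tcp_pos: [0.46, 0.0414, 0.1243]
tcp_rot: [0.674, 0.201, 0.676, -0.219]
ft_force: [-1.2, 0.0, -0.3]
finger_gap: 0.0005
t: 6.27
tcp_pos: [0.4601, 0.0416, 0.1246]
tcp_rot: [0.634, 0.3, 0.639, -0.316]
ft_force: [-0.3, -0.2, 0.4]
finger_gap: 0.0007
dock [-108.5  -34. ] [0.4601 0.0416 0.1246] F [-0.3 -0.2  0.4] tilt [-0.016 -0.019] jaw 38.4
board top z front 181 29.89
near mid 0 nan
front edge y -30 [151.8 152.6 153.7 153.8]
front edge y -10 [151.9 152.2 152.3 152.3]
front edge y 10 [151.5 151.7 151.9 152.9]bd.py:5: RuntimeWarning: Mean of empty slice.
  b=(x<-40)&(x>-50)&(y<60)&(y>20)&(z>20)&(z<45); print('near mid',b.sum(),z[b].mean().round(2))
  ret = ret.dtype.type(ret / rcount)
```

View pics/top4.png

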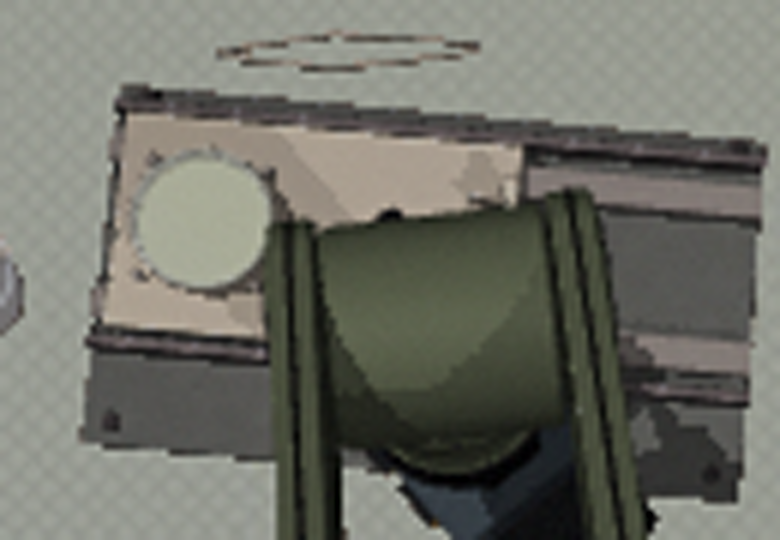

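The board is home with the dish among its pins at (203,222). The arm is over the catch. I'll check the board's rear height, then lower.

```bash
cat > rear.py <<'E'
from h import *
k=np.load('dock.npz'); im,d=grab('top'); W=cloud('top',d).reshape(-1,3); D=np.c_[(W[:,:2]-k['t'])@k['R']*1000,W[:,2]*1000]
x,y,z=D.T
for a in range(-45,150,30):
    b=(x>38)&(x<52)&(y>a)&(y<a+30)&(z>15)&(z<50); print('far strip y',a,b.sum(),z[b].mean().round(1))
E
python3 rear.py
python3 -m crank '[{"jaw":-1,"dp":[0.001,0,-0.03],"turn":0},{"jaw":-1,"dp":[0.002,0,-0.0585],"turn":0},{"jaw":-1,"dp":[0.002,0,-0.0585],"turn":0},{"jaw":-1,"dp":[0.002,0,-0.0585],"turn":0}]'; python3 st.py
```

```text
far strip y -45 45 30.0
far strip y -15 46 29.2
far strip y 15 44 29.4
far strip y 45 43 28.9
far strip y 75 47 29.5
far strip y 105 44 29.5
far strip y 135 31 28.5
t: 6.75
tcp_pos: [0.4612, 0.0412, 0.0651]
tcp_rot: [0.633, 0.298, 0.64, -0.316]
ft_force: [0.8, -0.6, 0.0]
finger_gap: 0.0003
dock [-107.4  -34.2] [0.4612 0.0412 0.0651] F [ 0.8 -0.6  0. ] tilt [-0.02  -0.019] jaw 38.5
```

```bash
python3 -m crank '[{"jaw":-1,"dp":[0.008,0.004,0],"turn":0},{"jaw":-1,"dp":[0.016,0.008,0],"turn":0},{"jaw":-1,"dp":[0.0246,0.0078,0],"turn":0},{"jaw":-1,"dp":[0.0332,0.0091,0],"turn":0},{"jaw":-1,"dp":[0.0416,0.0118,0],"turn":0},{"jaw":-1,"dp":[0.0492,0.0161,0],"turn":0},{"jaw":-1,"dp":[0.0561,0.0216,0],"turn":0},{"jaw":-1,"dp":[0.0618,0.0281,0],"turn":0}]'; python3 st.py
```

```text
t: 7.42
tcp_pos: [0.524, 0.0698, 0.0651]
tcp_rot: [0.633, 0.298, 0.64, -0.316]
ft_force: [-0.4, -1.6, -0.4]
finger_gap: 0.0004
dock [-48.3   1.1] [0.524  0.0698 0.0651] F [-0.4 -1.6 -0.4] tilt [-0.02  -0.019] jaw 38.5
```

```bash
python3 -m crank '[{"jaw":-1,"dp":[0.0031,0.006,0],"turn":0},{"jaw":-1,"dp":[0.0061,0.0129,0],"turn":0},{"jaw":-1,"dp":[0.008,0.02,0],"turn":0},{"jaw":-1,"dp":[0.0084,0.0235,0],"turn":0},{"jaw":-1,"dp":[0.0086,0.025,0],"turn":0}]'; python3 st.py
```

```text
t: 7.83
tcp_pos: [0.5324, 0.0957, 0.065]
tcp_rot: [0.633, 0.298, 0.64, -0.316]
ft_force: [0.1, -0.7, 0.6]
finger_gap: 0.0005
dock [-42.8  27.9] [0.5324 0.0957 0.065 ] F [ 0.1 -0.7  0.6] tilt [-0.02  -0.019] jaw 38.5
```

```bash
python3 -m crank '[{"jaw":-1,"dp":[0.0002,0.002,0],"turn":0},{"jaw":-1,"dp":[0.0004,0.004,0],"turn":0},{"jaw":-1,"dp":[0.0004,0.004,0],"turn":0}]'; python3 st.py
```

```text
t: 8.08
tcp_pos: [0.5319, 0.0991, 0.0649]
tcp_rot: [0.633, 0.297, 0.641, -0.317]
ft_force: [-2.5, -3.7, 1.0]
finger_gap: 0.0003
dock [-43.6  31.2] [0.5319 0.0991 0.0649] F [-2.5 -3.7  1. ] tilt [-0.022 -0.021] jaw 38.6
```

Force is rising, so the catch is near its stop. One more push to confirm.

```bash
python3 -m crank '[{"jaw":-1,"dp":[0.0004,0.002,0],"turn":0},{"jaw":-1,"dp":[0.0008,0.004,0],"turn":0},{"jaw":-1,"dp":[0.0008,0.005,0],"turn":0},{"jaw":-1,"dp":[0.0008,0.005,0],"turn":0}]'; python3 st.py
```

```text
t: 8.42
tcp_pos: [0.5309, 0.1011, 0.0648]
tcp_rot: [0.633, 0.294, 0.641, -0.319]
ft_force: [-3.7, -11.2, 3.8]
finger_gap: 0.0003
dock [-44.9  33.1] [0.5309 0.1011 0.0648] F [ -3.7 -11.2   3.8] tilt [-0.026 -0.026] jaw 38.6
```

```bash
python3 -m crank '[{"jaw":-1,"dp":[-0.004,-0.007,0],"turn":0},{"jaw":-1,"dp":[-0.012,-0.014,0],"turn":0},{"jaw":-1,"dp":[-0.016,-0.02,0.01],"turn":0},{"jaw":-1,"dp":[-0.016,-0.02,0.05],"turn":0},{"jaw":-1,"dp":[-0.016,-0.03,0.09],"turn":0},{"jaw":-1,"dp":[-0.04,-0.06,0.11],"turn":0},{"jaw":-1,"dp":[-0.07,-0.09,0.11],"turn":0},{"jaw":-1,"dp":[-0.1,-0.12,0.11],"turn":0}]'; python3 -m crank '[{"jaw":-1,"dp":[-0.03,-0.15,0],"turn":0},{"jaw":-1,"dp":[-0.03,-0.15,0],"turn":0},{"jaw":-1,"dp":[-0.03,-0.2,0],"turn":0},{"jaw":-1,"dp":[-0.03,-0.2,0],"turn":0},{"jaw":-1,"dp":[-0.03,-0.2,0],"turn":0},{"jaw":-1,"dp":[-0.03,-0.2,0],"turn":0},{"jaw":-1,"dp":[-0.03,-0.2,0],"turn":0}]'; python3 st.py; python3 rear.py; python3 bd.py;  python3 - <<'E'
from h import *
im,d=grab('top'); cv2.imwrite('pics/top5.png',cv2.resize(im[120:285,110:310],(720,594),interpolation=cv2.INTER_CUBIC)[:,:,::-1])
k=np.load('dock.npz'); W=cloud('top',d).reshape(-1,3); D=np.c_[(W[:,:2]-k['t'])@k['R']*1000,W[:,2]*1000]; x,y,z=D.T
b=(z>56)&(z<75)&(x>-85)&(x<-15)&(y>-20)&(y<65); p=D[b].mean(0); print('post',b.sum(),p.round(1),'angle',np.arctan2(p[1]-40,p[0]+78)+np.pi/2)
E
```

```text
t: 9.08
tcp_pos: [0.4331, -0.0174, 0.1771]
tcp_rot: [0.635, 0.295, 0.64, -0.317]
ft_force: [-1.1, -1.3, 0.1]
finger_gap: 0.0006
t: 9.67
tcp_pos: [0.4026, -0.2187, 0.1777]
tcp_rot: [0.635, 0.296, 0.639, -0.318]
ft_force: [0.1, 0.8, -0.4]
finger_gap: 0.0007
dock [-136.7 -299. ] [ 0.4026 -0.2187  0.1777] F [ 0.1  0.8 -0.4] tilt [-0.019 -0.026] jaw 38.4
far strip y -45 43 29.5
far strip y -15 45 30.1
far strip y 15 41 29.9
far strip y 45 43 29.9
far strip y 75 46 28.7
far strip y 105 45 30.3
far strip y 135 36 27.9
board top z front 238 30.03
near mid 50 32.2
front edge y -30 [152.1 152.3 153.3 153.4]
front edge y -10 [151.5 152.  152.3 152.8]
front edge y 10 [150.7 151.2 151.8 153.4]
post 17 [-29.5  40.3  61.9] angle 1.5779276189482971
```

View pics/top5.png

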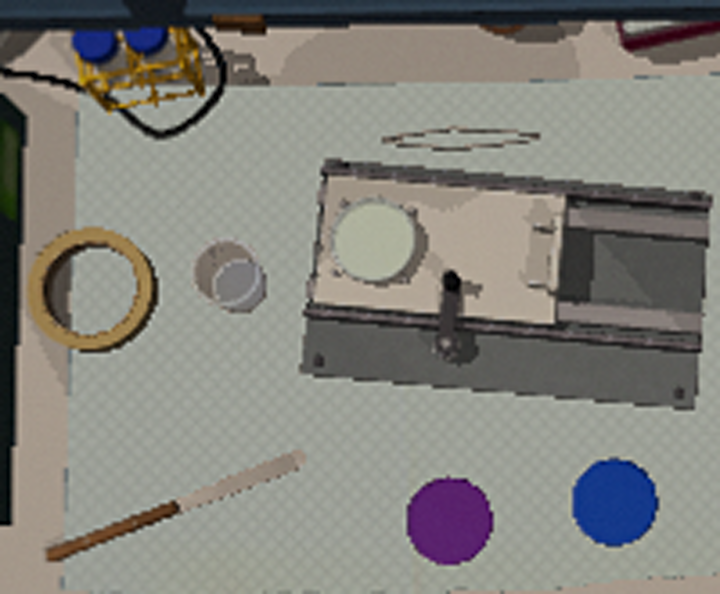

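The catch arm is closed over the board's near edge, with its post at px (451,281) and angle about 1.58. The board is flat in its dock, the dish (375,240) is among its pins, and the bystanders in view have not moved. Handing in.

```bash
python3 -c "
from workcell import ctrl
print(ctrl.close_job())"
```

```text
the job is handed in; nothing more can be done
None
```

The board is home in its notches and the catch is closed over it. I handed the job in at about 10 s on the robot's clock, with the arm clear.

- **Board:** I pushed it about 52 mm with the shut fingertips. Depth puts its top at about 30 mm along its whole length (flat on the rails), and the force rose to 10 N at the end. Its front edge measured about 2 mm past nominal, within the notch play and calibration error.
- **Catch:** I pushed it round until the force rose to 11 N at the stop. The camera gives an angle of about 1.58 rad.
- **Dish and other things:** In the final picture the dish is still among its pins. The beaker, forceps, tape, spatula, rack and the two coloured discs look undisturbed. The marker was outside that crop, but the arm never came down near it.
- **Problem on the way:** The first push stalled about 11 mm short at roughly 20 N, because my small downward corrections were pressing the board onto the rails. I backed off and pushed again without pressing down, and it slid at about 5 N. The highest wrist force I saw was about 29 N.

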